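Lay the bored block down in its fixture and clamp it

TASK

By pushing with the fingers, get the standing bored block ready for clamping in the fixture it stands on: tip it over towards the stop so that it lies flat with the bore facing up, push it along the bed until its leading end is flush and square against the stop, and then push the upright clamp arm over so that its foot rests on the block. Do not pick the block up at any point, and leave the other things on the bench where they are.

Things in the scene. Friction and masses are not known exactly. Their poses are not given: they have to be found in the camera images.
- fixture: Steel fixture fixed to the bench: a flat bed 240 mm long (x) x 100 mm wide (y), 12 mm thick. Origin: centre of its underside, on the bench; z up; x runs along the bed away from the robot to the stop at its far end. The stop is a dark steel block across the bed, 90 mm wide, from x = +85 mm (its upright face) to +115 mm, its top 45 mm above the bench.
- fixture_stop (a point): Foot of the stop's upright face: in the middle of its width, at the level of the bed's top (12 mm above the bench).
- block: Loose aluminium block, about 0.35 kg, 30 mm thick (x) x 56 wide (y) x 90 tall (z), a 28 mm bore through its thickness (along x) 32 mm above its lower end. Starts standing on the bed, +x face to the stop within 0.2 rad. Origin: centre of its lower end; z up, towards the stop once tipped the right way. Pushed near the top it tips; past about 20 degrees it falls by itself.
- block_center (a point): Middle of the block (45 mm above its lower end, on its centre line).
- block_top (a point): Centre of the block's upper end when standing (90 mm from its lower end); once the block is tipped this is the leading end, which goes against the stop. It first lands about 30 to 55 mm short of the stop.
- clamp (a joint): Clamp arm's angle about its pin, rad. 0: level, pointing back over the bed, where its foot rests on the lying block; pi/2: upright; starts at 1.75 to 1.92, leaning away beyond the stop; limits -0.35, 2.1. Stiff hinge: the arm stays put within about 20 degrees of upright and drops by itself once more than about 30 degrees over towards the block.
- clamp_pin (a point): Middle of the clamp arm's hinge pin, which lies parallel to the fixture's y: at x = +100 mm, y = 0 of the fixture, 57 mm above the bench, between two ears on top of the stop that reach 68 mm above the bench.
- clamp_end (a point): Middle of the free end of the clamp arm: a steel bar 67 mm long from the pin, 20 mm wide (y), 10 mm thick (pin at mid-thickness), 0.25 kg, with a round rubber foot 12 mm across, 40 mm from the pin, reaching 15 mm from the bar's mid-line.
- race: Bystander, loose, to be left alone: a plain steel ring 52 mm across, 15 mm high, lying flat. Origin at the underside.
- plug: Bystander, loose, to be left alone: a plain steel cylinder 28 mm across, standing 50 mm high. Origin at the underside.
- spacer: Bystander, loose, to be left alone: a small solid aluminium slab 45 x 35 x 22 mm. Origin at the underside.
- driver: Bystander, loose, to be left alone: a screwdriver lying on the bench. Origin at the underside.
- spanner: Bystander, loose, to be left alone: a wrench lying on the bench. Origin at the underside.
- mallet: Bystander, loose, to be left alone: a hammer lying on the bench, to the left. Origin at the underside.
- oil: Bystander, loose, to be left alone: a grey can 60 mm across, 140 mm high, to the right. Origin at the underside.
Mind the look-alikes: they are no part of the job. Leave any red look-alike of the block alone.

How it is judged:
On the way, in this order (a step that is already met when the one before it is completed fails the run):
1. the block has been tipped over towards the stop and lies flat on the bed, the arm still up (angle between block's own z axis and vertical between 1.5 and 1.64 rad and x of block_top in the frame of fixture above 0 m and z of block_center in the frame of fixture below 0.031 m and value of joint clamp above 1 rad), for 0.1 s.
2. the block's leading end is flush and square against the stop, the arm still up (x of block_top in the frame of fixture between 0.0815 and 0.09 m and angle between block's own z axis and vertical between 1.5 and 1.64 rad and angle between the z axis of block and the x axis of fixture, either way round below 0.06 rad and z of block_center in the frame of fixture between 0.022 and 0.031 m and y of block_center in the frame of fixture between -0.02 and 0.02 m and linear speed of block below 0.01 m/s and value of joint clamp above 1 rad), for 0.1 s.
3. the clamp arm has been pushed over and its foot rests on the block (value of joint clamp between -0.1 and 0.1 rad and velocity of joint clamp between -0.05 and 0.05 rad/s), for 0.2 s.
At the end, for the whole second after the job is handed in: The block lies flat on the bed, bore up, its leading end within 3.5 mm of the stop, square to it within 0.06 rad, its middle within 20 mm of the bed's centre line, at rest; the clamp arm is down with its foot on the block (joint within 0.1 rad of 0) (all of step 3 and x of block_top in the frame of fixture between 0.0815 and 0.09 m and angle between block's own z axis and vertical between 1.5 and 1.64 rad and angle between the z axis of block and the x axis of fixture, either way round below 0.06 rad and z of block_center in the frame of fixture between 0.022 and 0.031 m and y of block_center in the frame of fixture between -0.02 and 0.02 m and linear speed of block below 0.01 m/s); the robot touches nothing.
It fails at once if the block is picked up (z of block_center in the frame of fixture above 0.075 m or (angle between block's own z axis and vertical above 1.3 rad and z of block_center in the frame of fixture above 0.045 m)).
It fails at once if the block falls off the bed (z of block_center in the frame of fixture below 0.02 m).
It fails at once if a bystander is pushed away from its place (30 mm) or knocked over (distance of any of race, plug, spacer, driver, spanner, mallet, oil from where it was at the start of the episode above 0.03 m or angle between any of plug, oil's own z axis and vertical above 0.5 rad).
It also fails if it takes over 67 s, if anything falls off the work surface, if the arm or the gripper's body presses on something with over 40 N, if the wrist force passes 120 N, or if a joint passes its speed limit or range.

ROBOT

A 7-joint arm with a two-finger parallel gripper is mounted at the origin on the work surface. World frame = base frame: x ahead of the robot, y to its left, z up, the work surface at z = 0. Lengths are in m, angles in rad, forces in N, time in s.
With the tool pointing down it reaches from about 0.4 to 0.85 m from the base axis. Payload 10.4 kg.
Tool frame: the origin (TCP) lies between the finger pads; the fingertips stand tip_extent ahead of it and the grasp point (between the pads) lies 2 mm behind it (tip_extent is the distance from the TCP to the fingertips, in m); z points along the fingers, y is the direction in which the jaws open and shut (so a half turn about z gives the same grasp; the last joint's range is limited). The gripper opens to 87 mm and grips with 3 to 60 N. Pads are 19 mm wide; open, the fingers measure 117 mm over their backs; the gripper's body (75 mm by 190 mm) begins 51 mm behind the grasp point.
Start: joints at [-1.325, 0.332, -0.065, 1.46, 0.022, 1.35, -0.088], TCP at [0.166, 0.603, 0.24] pointing down, gripper open.
Joint ranges: [-2.6, 2.6], [-0.5, 2.12], [-1.47, 1.34], [0.16, 2.42], [-1.27, 4.41], [0.06, 2.06], [-2.6, 2.6]. Speed limits (rad/s): [2.22, 2.22, 2.79, 2.79, 3.14, 3.14, 3.14].

INTERFACE

Orientations are given as a unit quaternion [x, y, z, w].
In Python, from bench import read_state, camera, camera_params, close_job, tip_extent gives the robot as it stands. The module is installed in compiled form; this text tells all that it offers.
- The arm moves only by the tool send_rows, never from a script. Its argument "steps" is a list of rows, each a list of 7 numbers: the turn, a rotation vector about the tool's x, y, z in degrees, then the shift along the tool's x, y, z in m, then the gripper's target within -1 to 1 (shut at 1, half-way at 0, fully open at -1). In form: [[ax, ay, az, x, y, z, jaw], ...]. A call has exactly 10 rows; each row shifts and turns the pose as measured when the row begins, along the tool's axes as they then stand; what a row does not reach is not made up. A row lasts 1/10 s, in which the tool goes at most 50 mm and 8.59 degrees, less where a joint would pass 70% of its speed; a pose out of reach is approached as far as the arm can. A call with a gripper value outside its range is refused whole. The fingers move at their own pace and stop on an object; "force" is the grip in N (left out, the last holds). Time passes only in rows, so rows that do not move let the fingers close, or fill a call up. It gives the time, the measured TCP pose, the force and the opening at its end, in the units of the state.
- read_state(): the state, without advancing time (a new reading comes with each control period).
- camera(name): name is "scene" or "top"; returns (picture, depth): 384x512x3 uint8, blue, green, red; 384x512 float32, m along the optical axis (not along the pixel's ray), 0 where there is no reading.
- camera_params(name): a dict with "camera_matrix" (3x3 intrinsics, pixels), "world_from_camera" (4x4, takes a point from camera to world coordinates). Camera axes: x right, y down, z forward; pixel columns grow to the right and rows downward; lengths in m; the calibration is good to about 2 mm. A picture is of the moment at which its call begins. camera_params takes no time and is no camera call.
- close_job(): hands the job in, once; it reports no verdict.
The state is a dict: "time": time; "joint_positions": joint angles; "joint_vel": joint speeds; "joint_torque": joint torques, N m; "ee_pos": TCP position; "eef_rot": TCP orientation; "ft_force": force on the tool from outside, world axes, zero at the start; "torque": the same for the moment, N m; "width": finger opening in m.
Only numpy, scipy, OpenCV 4.12 (cv2) and the standard library are available. Lean on these libraries where they do the work, as an engineer would, in place of code of your own. Each camera call takes 0.05 s, during which the arm holds its last target.

## Working session

There is one attempt and no reset: what is moved stays moved. The work goes in short steps, Python scripts to look and compute and a tool call to move; the robot and the scene stay as the last step left them, time stands still between calls to the robot, and variables do not carry over. Pictures are saved under pics/ and viewed, and the job is handed in when it is done.

Besides the shell and the picture viewer there is one more tool, called after "Emit:" by a JSON object that holds its "name" and its "arguments", one argument or row to a line. send_rows: Moves the arm, as the interface text tells. Its arguments: {"type":"object","properties":{"steps":{"type":"array"},"force":{"type":"number"}},"required":["steps"]}

```bash
mkdir -p pics
python3 - <<'E'
from bench import *
import cv2,numpy as np
for n in("scene","top"):
    p,d=camera(n); cv2.imwrite(f"pics/{n}0.png",p); np.save(f"{n}0.npy",d)
    c=camera_params(n); print(n,np.round(c["camera_matrix"],1).tolist(),np.round(c["world_from_camera"],3).tolist())
    # also the raw in npy
    np.save(f"{n}0_rgb.npy",p)
print(read_state()); print(tip_extent if not callable(tip_extent) else tip_extent())
E
```

```text
scene [[441.3, 0.0, 253.5], [0.0, 441.3, 193.2], [0.0, 0.0, 1.0]] [[-0.359, 0.535, -0.765, 1.415], [0.933, 0.224, -0.281, 0.356], [0.021, -0.815, -0.579, 0.779], [0.0, 0.0, 0.0, 1.0]]
top [[492.1, 0.0, 254.7], [0.0, 492.1, 196.1], [0.0, 0.0, 1.0]] [[0.024, -0.998, 0.066, 0.397], [-1.0, -0.025, -0.019, 0.032], [0.02, -0.065, -0.998, 1.678], [0.0, 0.0, 0.0, 1.0]]
{'time': 0.1, 'joint_positions': array([-1.32458933,  0.33279646, -0.06470086,  1.46086748,  0.02159927,
        1.3499111 , -0.08850616]), 'joint_vel': array([ 0.00103068, -0.00076991,  0.00027556, -0.00091517,  0.00064406,
        0.00143599, -0.00150882]), 'joint_torque': array([ 1.14459199e-03, -6.24555087e+01,  2.44743837e-02, -3.90711021e+01,
       -6.13647443e-02,  3.65679734e-02,  5.28902558e-05]), 'ee_pos': array([0.16590215, 0.6022327 , 0.23883628]), 'eef_rot': array([ 1.33992288e-01,  9.90982166e-01, -6.40944761e-04, -5.71974928e-05]), 'ft_force': array([ 0.35142049, -0.37663493, -0.34749354]), 'torque': array([ 0.0154077 , -0.05431667, -0.00229812]), 'width': 0.08712085535277284}
0.017
```

View pics/scene0.png

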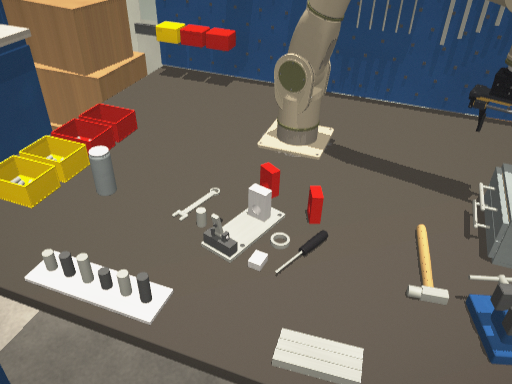

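View pics/top0.png

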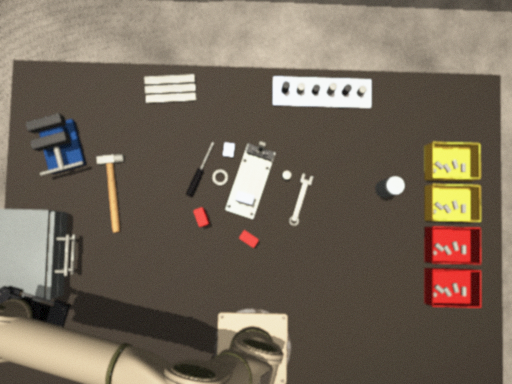

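The silver block stands on the bed at about scene (260,203) and top (246,195). The two things it could be confused with are red: scene (270,180)/(315,204), top (249,239)/(201,217). I choose the silver one with the bore, standing on the fixture, and check it in a crop.

Run:
```python
import cv2,numpy as np
p=np.load("scene0_rgb.npy")[165:275,160:350]; q=np.load("top0_rgb.npy")[130:255,180:320]
cv2.imwrite("pics/c1.png",cv2.resize(p,None,fx=4,fy=4,interpolation=cv2.INTER_CUBIC))
cv2.imwrite("pics/c2.png",cv2.resize(q,None,fx=4.5,fy=4.5,interpolation=cv2.INTER_CUBIC))
```

```text
(no output)
```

View pics/c1.png

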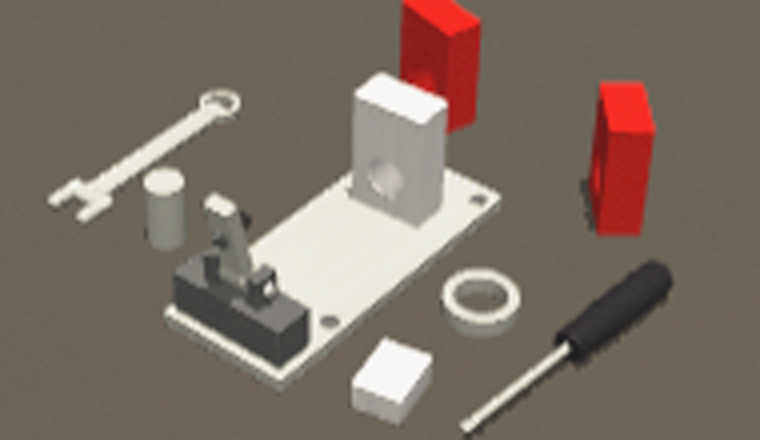

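View pics/c2.png

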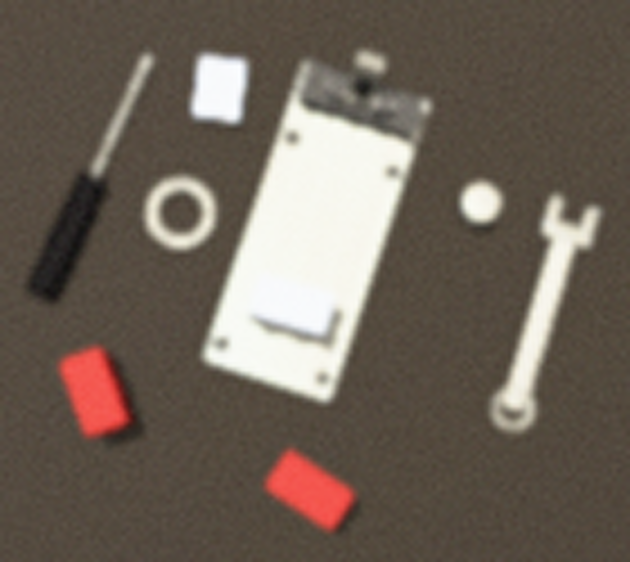

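The crops confirm it: the silver bored block stands on the bed at scene (260,203), with the clamp upright at (217,228). The red ones are off the fixture. Next I measure.

```bash
cat > h.py <<'E'
import numpy as np,cv2
from bench import *
def ray(n,uv,z):
    c=camera_params(n);K=c["camera_matrix"];T=c["world_from_camera"]
    uv=np.atleast_2d(uv).astype(float)
    r=np.c_[(uv-[K[0,2],K[1,2]])/[K[0,0],K[1,1]],np.ones(len(uv))]@T[:3,:3].T
    o=T[:3,3]; return o+r*((z-o[2])/r[:,2])[:,None]
def cloud(n,d):
    c=camera_params(n);K=c["camera_matrix"];T=c["world_from_camera"]
    v,u=np.mgrid[:d.shape[0],:d.shape[1]]
    P=np.stack([(u-K[0,2])/K[0,0]*d,(v-K[1,2])/K[1,1]*d,d],-1)
    return P@T[:3,:3].T+T[:3,3]
E
python3 - <<'E'
from h import *
t=np.array([[205,358],[330,402],[305,62],[432,102]]); t=(t+.5)/4.5-.5+[180,130]
C=ray("top",t,0.012);print("top corners FL FR BL BR\n",C.round(4))
s=np.array([[500,195],[281,378],[168,312]]);s=(s+.5)/4-.5+[160,165]
print("scene FL? ",ray("scene",s,0.012).round(4))
for n in("top","scene"):
    d=np.load(n+"0.npy");P=cloud(n,d)
    print(n)
    c0=np.array([0.56,0.03]) 
    c0=C[:,:2].mean(0); print("centre",c0)
    near=(np.abs(P[...,:2]-c0)<0.15).all(-1)&(d>0)
    for lo,hi in((.006,.018),(.04,.05),(.06,.075),(.09,.115),(.115,.14)):
        m=near&(P[...,2]>lo)&(P[...,2]<hi)
        q=P[m]
        if len(q)>5:
            r=cv2.minAreaRect((q[:,:2]*1000).astype(np.float32)); print(lo,hi,len(q),q.mean(0).round(4),r)
    # bench height
    m=near&(np.abs(P[...,2])<.006);print("bench z",np.median(P[m][:,2]))
E
```

```text
top corners FL FR BL BR
 [[ 0.4606  0.0998  0.012 ]
 [ 0.4299  0.005   0.012 ]
 [ 0.6873  0.0301  0.012 ]
 [ 0.6592 -0.067   0.012 ]]
scene FL?  [[ 0.4608  0.1005  0.012 ]
 [ 0.6883  0.0311  0.012 ]
 [ 0.6602 -0.0605  0.012 ]]
top
centre [0.55925544 0.01695696]
0.006 0.018 1904 [0.5519 0.0228 0.0114] ((559.3651123046875, 17.153961181640625), (299.41436767578125, 299.56219482421875), 0.02246527001261711)
0.04 0.05 168 [ 0.6359 -0.0255  0.045 ] ((566.3900146484375, 58.57843017578125), (165.9349365234375, 316.2746276855469), 29.938764572143555)
0.06 0.075 57 [0.6256 0.0053 0.0659] ((526.5940551757812, 48.970603942871094), (99.11959838867188, 307.0632629394531), 54.199607849121094)
0.09 0.115 205 [0.5154 0.0365 0.1016] ((517.5177612304688, 43.95509338378906), (98.34939575195312, 312.85540771484375), 53.056541442871094)
0.115 0.14 23 [ 0.6675 -0.0152  0.1224] ((667.9371948242188, -14.824280738830566), (13.58564567565918, 16.125526428222656), 1.952559232711792)
bench z 8.418047430169828e-05
scene
centre [0.55925544 0.01695696]
0.006 0.018 1803 [0.5748 0.0387 0.0115] ((553.63623046875, 18.465591430664062), (276.9494323730469, 297.006103515625), 1.1204928159713745)
0.04 0.05 340 [ 0.6235 -0.014   0.045 ] ((564.9512939453125, 60.55145263671875), (166.15943908691406, 316.966796875), 32.128116607666016)
0.06 0.075 191 [0.5693 0.0274 0.0671] ((528.6195678710938, 48.2181396484375), (95.48104858398438, 306.5431823730469), 56.41685104370117)
0.09 0.115 290 [0.5383 0.0318 0.0998] ((523.6825561523438, 42.071380615234375), (98.68384552001953, 318.2008056640625), 54.570823669433594)
0.115 0.14 40 [ 0.6726 -0.014   0.1201] ((672.3754272460938, -15.090245246887207), (21.272815704345703, 10.180107116699219), 73.71232604980469)
bench z -0.0005359476137245522
```

```bash
cat >> h.py <<'E'
FC=np.array([.5593,.0170]); 
def setf(c,y):
    global FC,R; FC=np.array(c);R=np.array([[np.cos(y),-np.sin(y)],[np.sin(y),np.cos(y)]])
setf([.5593,.0170],-0.301)
def tofix(P): 
    P=np.atleast_2d(P);return np.c_[(P[:,:2]-FC)@R,P[:,2]]
def toworld(P):
    P=np.atleast_2d(P);return np.c_[P[:,:2]@R.T+FC,P[:,2]]
E
python3 - <<'E'
from h import *
for n in("top","scene"):
    d=np.load(n+"0.npy");P=cloud(n,d);F=tofix(P.reshape(-1,3));F=F[d.ravel()>0]
    def sel(z0,z1,x0=-.16,x1=.16,y0=-.06,y1=.06):
        q=F[(F[:,2]>z0)&(F[:,2]<z1)&(F[:,0]>x0)&(F[:,0]<x1)&(F[:,1]>y0)&(F[:,1]<y1)]
        if len(q)<4:return print("few")
        r=cv2.minAreaRect((q[:,:2]*1000).astype(np.float32)); print(n,z0,len(q),"mean",q.mean(0).round(4),"min",q.min(0).round(4),"max",q.max(0).round(4),np.round(r[0],1),np.round(r[1],1),round(r[2],1))
    print("bed");sel(.008,.016)
    print("block top");sel(.096,.108,-.13,0)
    print("stop");sel(.041,.049,.07,.13)
    print("ears");sel(.06,.07,.08,.13)
    print("arm end");sel(.11,.14,.05,.18)
    if n=="scene":
        for z in np.arange(.02,.1,.01): sel(z,z+.01,-.13,.02)
E
```

```text
bed
top 0.008 1134 mean [-0.0108  0.0013  0.012 ] min [-0.1588 -0.0594  0.008 ] max [0.1582 0.059  0.016 ] [-0.3 -0.4] [117.6 317. ] 89.8
block top
top 0.096 144 mean [-0.0656  0.0002  0.102 ] min [-0.081  -0.0278  0.0961] max [-0.0501  0.0273  0.108 ] [-65.9  -0.2] [30.  55.6] 2.2
stop
top 0.041 113 mean [ 0.0967 -0.0004  0.0446] min [ 0.0833 -0.0428  0.041 ] max [0.1139 0.0463 0.0489] [98.7  1.8] [89.  30.6] 89.9
ears
top 0.06 45 mean [0.0974 0.0011 0.0658] min [ 0.0897 -0.0238  0.06  ] max [0.1084 0.0254 0.0699] [97.9  0.6] [18.5 49.1] 3.7
arm end
top 0.11 27 mean [0.1114 0.001  0.121 ] min [ 0.0941 -0.0079  0.1109] max [0.1192 0.0113 0.128 ] [108.6  -0.5] [25.1 16. ] 27.8
bed
scene 0.008 1349 mean [0.0049 0.0124 0.0114] min [-0.1208 -0.0482  0.008 ] max [0.1228 0.0551 0.016 ] [1.2 3.1] [243.5 102.7] 0.3
block top
scene 0.096 173 mean [-0.0614  0.0026  0.1009] min [-0.0813 -0.0294  0.0961] max [-0.0445  0.0308  0.1045] [-64.5   0.3] [37.1 59.2] 3.9
stop
scene 0.041 210 mean [0.1061 0.0091 0.0443] min [ 0.0852 -0.0434  0.0414] max [0.1182 0.0486 0.0486] [101.5   2.5] [92.  32.9] 89
[... 720 characters left out ...]
96 53 mean [-0.0548  0.0107  0.0557] min [-0.08   -0.0277  0.05  ] max [-0.046   0.0298  0.06  ] [-52.8   6.2] [28.7 61.8] 29.3
scene 0.06 67 mean [-0.0529  0.0077  0.0654] min [-0.0774 -0.0261  0.06  ] max [-0.046   0.0302  0.07  ] [-51.9   5.9] [26.1 60.8] 27.0
scene 0.06999999999999999 66 mean [-0.054   0.0078  0.075 ] min [-0.0831 -0.0264  0.0701] max [-0.0447  0.0305  0.0799] [-53.1   7.9] [30.6 62.8] 33.6
scene 0.07999999999999999 77 mean [-0.0534  0.0069  0.0853] min [-0.0822 -0.0276  0.0802] max [-0.0457  0.0307  0.0898] [-52.6   7.5] [31.2 63.1] 31.8
scene 0.09 83 mean [-0.0567  0.0066  0.0962] min [-0.0813 -0.0294  0.09  ] max [-0.046   0.0308  0.1   ] [-64.5   0.4] [35.6 59.7] 2.3
```

```bash
cat >> h.py <<'E'
from scipy.spatial.transform import Rotation as Ro
def goto(x,y,z,yaw=0):
    s=read_state();Rt=Ro.from_quat(s["eef_rot"]).as_matrix();p=s["ee_pos"]
    a=tofix(p)[0]
    fx=np.r_[R[:,0],0];c,sn=np.cos(yaw),np.sin(yaw)
    X=-np.r_[R@[c,sn],0];Y=np.r_[R@[-sn,c],0];G=np.c_[X,Y,[0,0,-1]]
    rv=np.degrees(Ro.from_matrix(Rt.T@G).as_rotvec())
    d=toworld([[x,y,z]])[0]-p
    print("t",s["time"],"fix pos",a.round(4),"rot to go",rv.round(2),"tool shift now",(Rt.T@d).round(4),"after turn",(G.T@d).round(4),"F",s["ft_force"].round(1),"w",round(s["width"],4))
E
python3 - <<'E'
from h import *
d=np.load("top0.npy");p=np.load("top0_rgb.npy").astype(int);P=cloud("top",d)
m=(p[...,2]>150)&(p[...,1]<110)&(P[...,0]<.55)&(abs(P[...,1])<.25)&(P[...,0]>.3)&(d>0)
for s in(0.08,):
    q=P[m];f=tofix(q)
    for g in(f[:,1]>.0,f[:,1]<=.0):
        if g.sum():print(g.sum(),f[g].min(0).round(3),f[g].max(0).round(3))
print(tofix(ray("top",[[201,217],[249,239],[287,175],[229,150],[220,177]],[.05])).round(3))
goto(-.13,0,.24)
E
```

```text
195 [-0.199  0.087 -0.007] [-0.137  0.152  0.1  ]
196 [-0.211 -0.088 -0.006] [-0.164 -0.024  0.098]
[[-0.17   0.115  0.05 ]
 [-0.188 -0.058  0.05 ]
 [ 0.054 -0.11   0.05 ]
 [ 0.071  0.099  0.05 ]
 [-0.024  0.099  0.05 ]]
t 0.1 fix pos [-0.5492  0.4423  0.2388] rot to go [-0.07  0.    1.85] tool shift now [-0.4048 -0.4556 -0.0006] after turn [-0.4192 -0.4423 -0.0012] F [ 0.4 -0.4 -0.3] w 0.0871
```

Emit:
{"name": "send_rows", "arguments": {
  "steps": [
    [0,0,1.85,-0.034,-0.0355,0,0.4],
    [0,0,0,-0.034,-0.0355,0,0.4],
    [0,0,0,-0.034,-0.0355,0,0.4],
    [0,0,0,-0.034,-0.0355,0,0.4],
    [0,0,0,-0.034,-0.0355,0,0.4],
    [0,0,0,-0.034,-0.0355,0,0.4],
    [0,0,0,-0.034,-0.0355,0,0.4],
    [0,0,0,-0.034,-0.0355,0,0.4],
    [0,0,0,-0.034,-0.0355,0,0.4],
    [0,0,0,-0.034,-0.0355,0,0.4]
  ]
}}

```text
time: 1.1
ee_pos: [0.3853, 0.1575, 0.2343]
eef_rot: [0.145, 0.989, -0.002, -0.003]
ft_force: [1.2, 0.7, 0.2]
width: 0.027
```

```bash
python3 -c "
from h import *
goto(-.13,0,.24)"
```

```text
t 1.1 fix pos [-0.2078  0.0826  0.2343] rot to go [-0.32 -0.25  0.53] tool shift now [-0.077  -0.0833 -0.0056] after turn [-0.0778 -0.0826 -0.0057] F [1.2 0.7 0.2] w 0.027
```

Emit:
{"name": "send_rows", "arguments": {
  "steps": [
    [0,0,0.5,-0.022,-0.024,0,0.4],
    [0,0,0,-0.022,-0.024,0,0.4],
    [0,0,0,-0.02,-0.02,0,0.4],
    [0,0,0,-0.015,-0.015,0,0.4],
    [0,0,0,-0.005,-0.005,0,0.4],
    [0,0,0,0,0,0.02,0.4],
    [0,0,0,0,0,0.02,0.4],
    [0,0,0,0,0,0.02,0.4],
    [0,0,0,0,0,0,0.4],
    [0,0,0,0,0,0,0.4]
  ]
}}

```text
time: 2.1
ee_pos: [0.4406, 0.0389, 0.1724]
eef_rot: [0.155, 0.988, -0.002, -0.003]
ft_force: [-0.0, 0.1, 0.4]
width: 0.0261
```

```bash
python3 -c "
from h import *
goto(-.112,0,.102)"
```

```text
t 2.1 fix pos [-0.1198 -0.0143  0.1724] rot to go [-0.28 -0.32 -0.53] tool shift now [-0.0081  0.0147  0.0703] after turn [-0.0078  0.0143  0.0704] F [-0.   0.1  0.4] w 0.0261
```

Emit:
{"name": "send_rows", "arguments": {
  "steps": [
    [-0.3,-0.3,-0.5,0,0.008,0.02,0.4],
    [0,0,0,-0.002,0.007,0.02,0.4],
    [0,0,0,-0.002,0,0.02,0.4],
    [0,0,0,-0.002,0,0.01,0.4],
    [0,0,0,0,0,0,0.4],
    [0,0,0,0,0,0,0.4],
    [0,0,0,0,0,0,0.4],
    [0,0,0,0,0,0,0.4],
    [0,0,0,0,0,0,0.4],
    [0,0,0,0,0,0,0.4]
  ]
}}

```text
time: 3.1
ee_pos: [0.4557, 0.0559, 0.1092]
eef_rot: [0.149, 0.989, 0.004, 0.005]
ft_force: [0.5, -0.4, 0.3]
width: 0.0261
```

```bash
python3 -c "
from h import *
goto(-.09,0.001,.102)
p,d=camera('scene');cv2.imwrite('pics/s2.png',cv2.resize(p[120:290,140:380],None,fx=3.2,fy=3.2,interpolation=cv2.INTER_CUBIC))"
```

```text
t 3.1 fix pos [-0.1105  0.0064  0.1092] rot to go [0.55 0.46 0.16] tool shift now [-0.0204 -0.0055  0.0073] after turn [-0.0205 -0.0054  0.0072] F [ 0.5 -0.4  0.3] w 0.0261
```

View pics/s2.png

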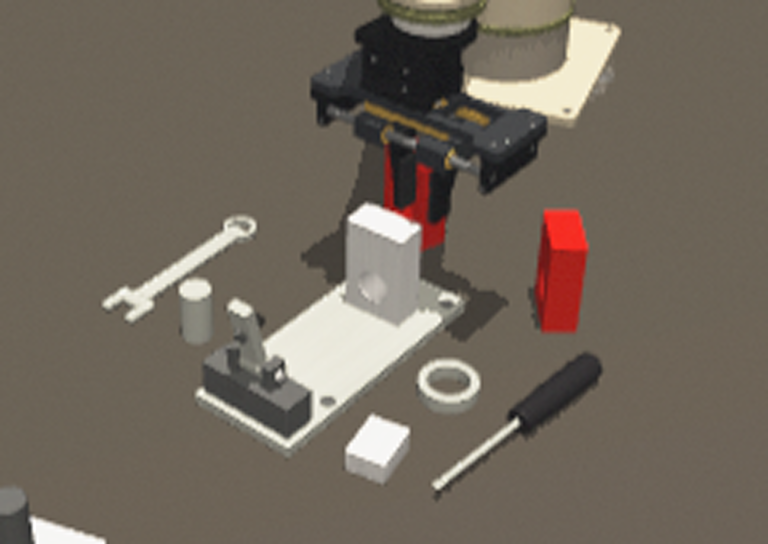

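The picture shows both fingers behind the block, at crop (400,180) and (440,190). The block still stands at (380,265). I push slowly.

Emit:
{"name": "send_rows", "arguments": {
  "steps": [
    [0.5,0.4,0,-0.004,-0.003,0.004,0.4],
    [0,0,0,-0.004,-0.002,0.003,0.4],
    [0,0,0,-0.004,0,0,0.4],
    [0,0,0,-0.004,0,0,0.4],
    [0,0,0,-0.004,0,0,0.4],
    [0,0,0,-0.004,0,0,0.4],
    [0,0,0,-0.004,0,0,0.4],
    [0,0,0,-0.004,0,0,0.4],
    [0,0,0,-0.004,0,0,0.4],
    [0,0,0,-0.004,0,0,0.4]
  ]
}}

```text
time: 4.15
ee_pos: [0.4956, 0.0379, 0.1014]
eef_rot: [0.149, 0.989, -0.0, 0.0]
ft_force: [0.1, 0.2, 0.8]
width: 0.0261
```

```bash
python3 -c "
from h import *
goto(-.06,0.001,.102)
p,d=camera('scene');cv2.imwrite('pics/s3.png',cv2.resize(p[120:290,140:380],None,fx=3.2,fy=3.2,interpolation=cv2.INTER_CUBIC))"
```

```text
t 4.15 fix pos [-0.0671  0.0011  0.1014] rot to go [-0.01  0.    0.16] tool shift now [-0.0071 -0.0001 -0.0006] after turn [-0.0071 -0.0001 -0.0006] F [0.1 0.2 0.8] w 0.0261
```

View pics/s3.png

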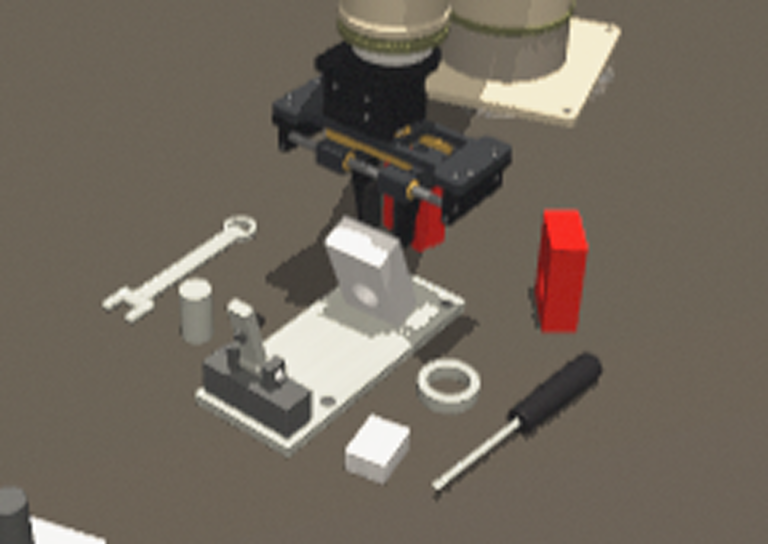

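The block is tilting towards the stop, its top now at crop (365,240). Next I push it a little further past the balance point, then stop.

Emit:
{"name": "send_rows", "arguments": {
  "steps": [
    [0,0,0,-0.004,0,0,0.4],
    [0,0,0,-0.004,0,0,0.4],
    [0,0,0,-0.004,0,0,0.4],
    [0,0,0,-0.003,0,0,0.4],
    [0,0,0,0,0,0,0.4],
    [0,0,0,0,0,0,0.4],
    [0,0,0,0,0,0,0.4],
    [0,0,0,0,0,0,0.4],
    [0,0,0,0,0,0,0.4],
    [0,0,0,0,0,0,0.4]
  ]
}}

```text
time: 5.2
ee_pos: [0.5115, 0.0329, 0.1014]
eef_rot: [0.149, 0.989, -0.0, 0.0]
ft_force: [1.0, 0.3, 0.1]
width: 0.026
```

```bash
python3 -c "
from h import *
goto(-.085,0.001,.035)
p,d=camera('scene');cv2.imwrite('pics/s4.png',cv2.resize(p[120:290,140:380],None,fx=3.2,fy=3.2,interpolation=cv2.INTER_CUBIC))
F=tofix(cloud('scene',d).reshape(-1,3))
q=F[(F[:,2]>.035)&(F[:,2]<.046)&(F[:,0]>-.09)&(F[:,0]<.08)&(abs(F[:,1])<.05)]
r=cv2.minAreaRect((q[:,:2]*1000).astype(np.float32));print(r,q.min(0),q.max(0))"
```

```text
t 5.2 fix pos [-0.0504  0.0011  0.1014] rot to go [-0.02  0.02  0.16] tool shift now [0.0347 0.0001 0.0664] after turn [ 0.0346 -0.0001  0.0664] F [1.  0.3 0.1] w 0.026
((-1.9747848510742188, 3.2548046112060547), (94.11805725097656, 58.655391693115234), 2.3650412559509277) [-0.04983455 -0.02717114  0.03517423] [0.04528841 0.03340671 0.04557558]
```

View pics/s4.png

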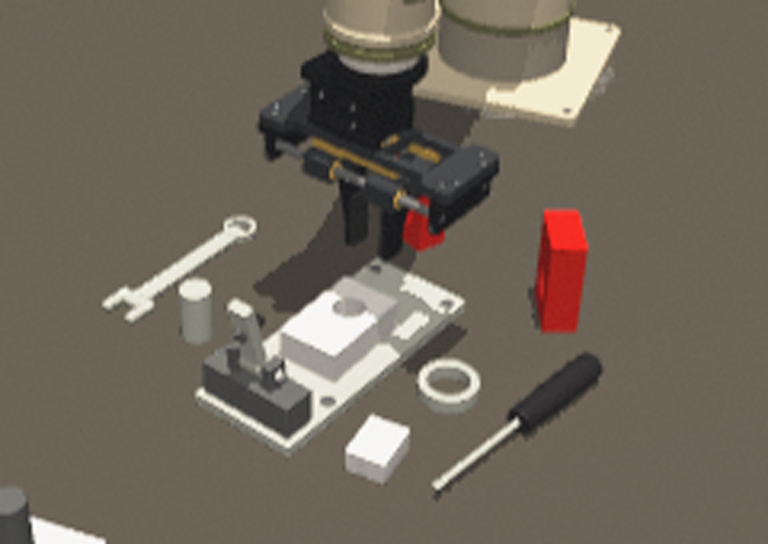

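The block lies flat with the bore up at crop (350,307). It spans fixture x from about -48 to +42 mm, yawed about 2°. I back off, descend behind it and push.

Emit:
{"name": "send_rows", "arguments": {
  "steps": [
    [0,0,0,0.02,0,0,0.4],
    [0,0,0,0.02,0,0,0.4],
    [0,0,0,0,0,0.015,0.4],
    [0,0,0,0,0,0.02,0.4],
    [0,0,0,0,0,0.02,0.4],
    [0,0,0,0,0,0.01,0.4],
    [0,0,0,0,0,0,0.4],
    [0,0,0,0,0,0,0.4],
    [0,0,0,0,0,0,0.4],
    [0,0,0,0,0,0,0.4]
  ]
}}

```text
time: 6.25
ee_pos: [0.4739, 0.0457, 0.0371]
eef_rot: [0.149, 0.989, 0.001, 0.002]
ft_force: [0.2, -0.4, 0.3]
width: 0.026
```

```bash
python3 -c "
from h import *
goto(-.0145,0.002,.035)"
```

```text
t 6.25 fix pos [-0.09    0.0021  0.0371] rot to go [0.16 0.24 0.16] tool shift now [-0.0755 -0.0003  0.0024] after turn [-0.0755 -0.0001  0.0021] F [ 0.2 -0.4  0.3] w 0.026
```

Emit:
{"name": "send_rows", "arguments": {
  "steps": [
    [0.1,0.2,0,-0.01,0,0.002,0.4],
    [0,0,0.1,-0.01,0,0,0.4],
    [0,0,0,-0.006,0,0,0.4],
    [0,0,0,-0.005,0,0,0.4],
    [0,0,0,-0.005,0,0,0.4],
    [0,0,0,-0.005,0,0,0.4],
    [0,0,0,-0.005,0,0,0.4],
    [0,0,0,-0.005,0,0,0.4],
    [0,0,0,-0.005,0,0,0.4],
    [0,0,0,-0.005,0,0,0.4]
  ]
}}

```text
time: 7.25
ee_pos: [0.537, 0.0268, 0.0357]
eef_rot: [0.149, 0.989, 0.001, -0.0]
ft_force: [-3.0, 1.0, 2.7]
width: 0.0262
```

```bash
python3 -c "
from h import *
goto(-.0145,0.002,.035)"
```

```text
t 7.25 fix pos [-0.0243  0.0028  0.0357] rot to go [ 0.11 -0.05  0.09] tool shift now [-0.0098 -0.0008  0.0007] after turn [-0.0098 -0.0008  0.0007] F [-3.   1.   2.7] w 0.0262
```

Emit:
{"name": "send_rows", "arguments": {
  "steps": [
    [0,0,0,-0.003,0,0,0.4],
    [0,0,0,-0.003,0,0,0.4],
    [0,0,0,-0.003,0,0,0.4],
    [0,0,0,-0.003,0,0,0.4],
    [0,0,0,-0.003,0,0,0.4],
    [0,0,0,-0.002,0,0,0.4],
    [0,0,0,-0.002,0,0,0.4],
    [0,0,0,-0.002,0,0,0.4],
    [0,0,0,-0.002,0,0,0.4],
    [0,0,0,-0.002,0,0,0.4]
  ]
}}

```text
time: 8.25
ee_pos: [0.5445, 0.0248, 0.0314]
eef_rot: [0.147, 0.989, 0.002, -0.021]
ft_force: [-11.1, 2.7, 7.3]
width: 0.0262
```

```bash
python3 -c "
from h import *
goto(-.0145,0.002,.035)
p,d=camera('scene');cv2.imwrite('pics/s5.png',cv2.resize(p[170:280,180:330],None,fx=5,fy=5,interpolation=cv2.INTER_CUBIC))
F=tofix(cloud('scene',d).reshape(-1,3))
q=F[(F[:,2]>.038)&(F[:,2]<.0435)&(F[:,0]>-.02)&(F[:,0]<.083)&(abs(F[:,1])<.05)]
r=cv2.minAreaRect((q[:,:2]*1000).astype(np.float32));print(r,q.min(0),q.max(0))"
```

```text
t 8.25 fix pos [-0.0164  0.003   0.0314] rot to go [-0.11 -2.46  0.29] tool shift now [-0.0018 -0.0011 -0.0037] after turn [-0.0019 -0.001  -0.0036] F [-11.1   2.7   7.3] w 0.0262
((31.868038177490234, 1.8611030578613281), (103.1216049194336, 58.44558334350586), 1.2347867488861084) [-0.01945609 -0.02813148  0.03802108] [0.08294747 0.03109488 0.04348582]
```

View pics/s5.png

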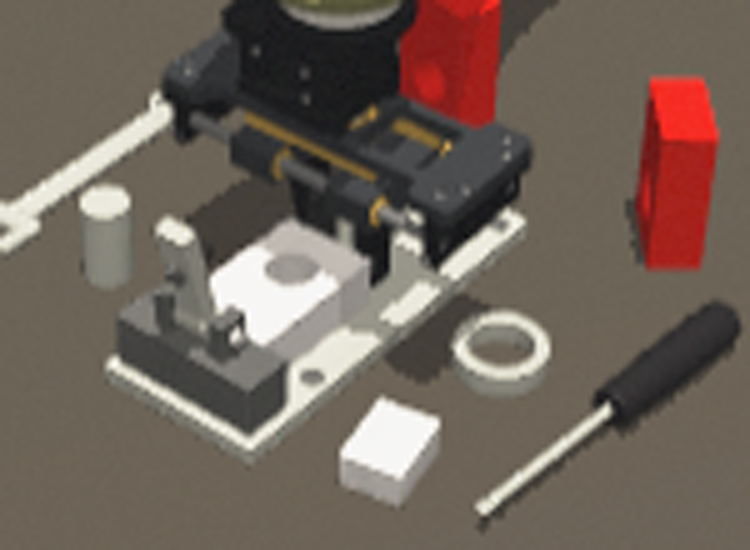

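The force has risen to 11 N and the leading end at crop (235,320) has met the stop. The tool has tilted 2.5°, so I take that out with one more push, then back off and check.

Emit:
{"name": "send_rows", "arguments": {
  "steps": [
    [0,-2.4,0.2,0.001,0,-0.005,0.4],
    [0,0,0,-0.003,0,-0.001,0.4],
    [0,-0.5,0,-0.004,0,-0.001,0.4],
    [0,-0.5,0,-0.004,0,-0.001,0.4],
    [0,-0.5,0,-0.004,0,-0.001,0.4],
    [0,-0.5,0,-0.004,0,-0.001,0.4],
    [0,0,0,0.003,0,0,0.4],
    [0,0,0,0.005,0,0,0.4],
    [0,0,0,0.01,0,0,0.4],
    [0,0,0,0.015,0,0,0.4]
  ]
}}

```text
time: 9.3
ee_pos: [0.514, 0.0338, 0.037]
eef_rot: [0.148, 0.989, -0.003, -0.004]
ft_force: [-0.5, 0.6, 1.0]
width: 0.026
```

```bash
python3 -c "
from h import *
goto(-.05,0.002,.035)
for n in('scene','top'):
  p,d=camera(n);cv2.imwrite('pics/%s6.png'%n,cv2.resize(p[170:280,180:330] if n=='scene' else p[120:240,190:320],None,fx=5,fy=5,interpolation=cv2.INTER_CUBIC))
  F=tofix(cloud(n,d).reshape(-1,3))
  q=F[(F[:,2]>.038)&(F[:,2]<.0435)&(F[:,0]>-.015)&(F[:,0]<.081)&(abs(F[:,1])<.05)]
  r=cv2.minAreaRect((q[:,:2]*1000).astype(np.float32));print(r,q.min(0),q.max(0))"
```

```text
t 9.3 fix pos [-0.0482  0.0026  0.037 ] rot to go [-0.38 -0.37  0.25] tool shift now [ 0.0017 -0.0005  0.002 ] after turn [ 0.0018 -0.0006  0.002 ] F [-0.5  0.6  1. ] w 0.026
((37.17171859741211, 0.9103546142578125), (58.87043380737305, 86.48631286621094), 89.40371704101562) [-0.00585569 -0.02840127  0.0380438 ] [0.08064444 0.03059289 0.04345872]
((58.4257698059082, 0.10687065124511719), (55.064796447753906, 45.05851364135742), 88.40631866455078) [ 0.03666286 -0.02804145  0.03811324] [0.08097593 0.02796474 0.04342619]
```

View pics/scene6.png

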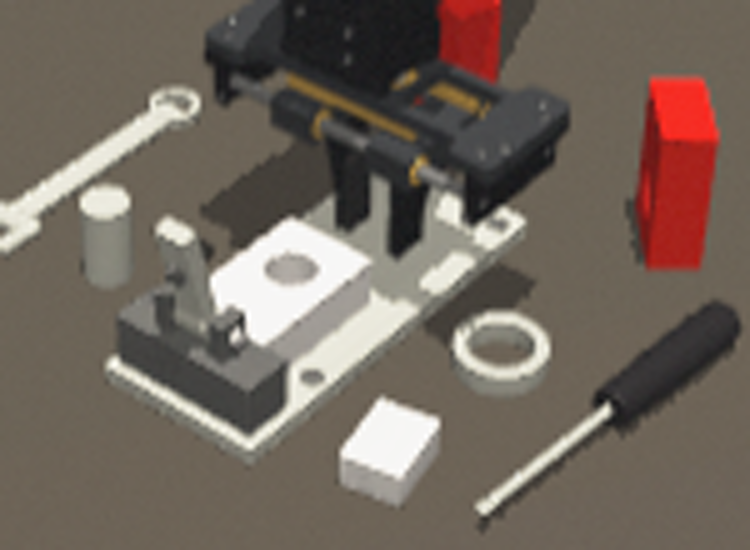

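View pics/top6.png

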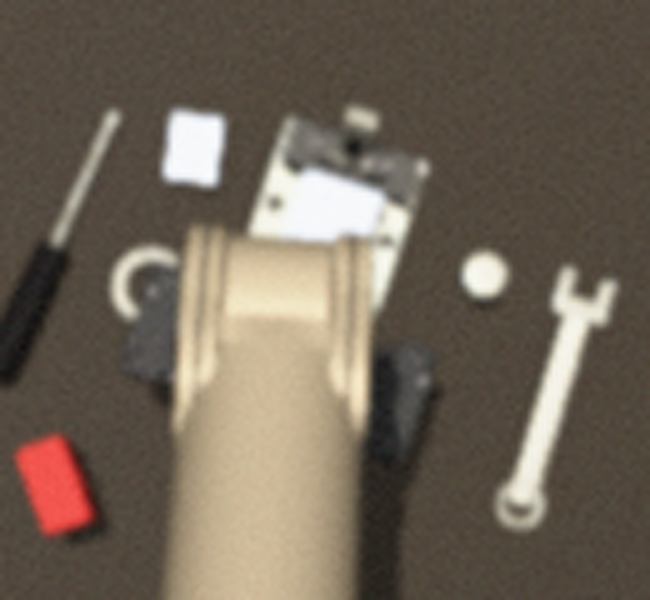

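The block is flush: trailing end at about x = -5.5 mm, square within about 0.6°, y about 0, arm still up at crop (180,250). Next I rise, close the fingers and go over the arm to its far side.

Emit:
{"name": "send_rows", "arguments": {
  "steps": [
    [-0.3,-0.3,0,0.005,0,-0.035,1],
    [0,0,0,0,0,-0.045,1],
    [0,0,0,0,0,-0.045,1],
    [0,0,0,0,0,-0.04,1],
    [0,0,0,0,0,-0.015,1],
    [0,0,0,-0.02,0,0,1],
    [0,0,0,-0.04,0,0,1],
    [0,0,0,-0.045,0,0,1],
    [0,0,0,-0.045,0,0,1],
    [0,0,0,-0.045,0,0,1]
  ]
}}

```text
time: 10.4
ee_pos: [0.702, -0.0184, 0.2295]
eef_rot: [0.142, 0.99, 0.004, 0.004]
ft_force: [0.9, -0.1, 1.5]
width: 0.0004
```

```bash
python3 -c "
from h import *
goto(.16,0.000,.19)"
```

```text
t 10.4 fix pos [0.1468 0.0085 0.2295] rot to go [0.53 0.34 0.87] tool shift now [-0.0128 -0.009   0.0395] after turn [-0.0132 -0.0085  0.0395] F [ 0.9 -0.1  1.5] w 0.0004
```

Emit:
{"name": "send_rows", "arguments": {
  "steps": [
    [0.5,0.3,0.8,-0.01,-0.007,0,1],
    [0,0,0,-0.006,0,0,1],
    [0,0,0,0,0,0,1],
    [0,0,0,0,0,0.03,1],
    [0,0,0,0,0,0.03,1],
    [0,0,0,0,0,0.02,1],
    [0,0,0,0,0,0,1],
    [0,0,0,0,0,0,1],
    [0,0,0,0,0,0,1],
    [0,0,0,0,0,0,1]
  ]
}}

```text
time: 11.4
ee_pos: [0.7193, -0.0288, 0.1512]
eef_rot: [0.147, 0.989, 0.001, 0.004]
ft_force: [0.2, -0.3, -0.1]
width: 0.0005
```

```bash
python3 -c "
from h import *
goto(.16,0.000,.112)"
```

```text
t 11.4 fix pos [0.1664 0.0037 0.1512] rot to go [0.18 0.48 0.3 ] tool shift now [ 0.0067 -0.0038  0.0391] after turn [ 0.0064 -0.0037  0.0392] F [ 0.2 -0.3 -0.1] w 0.0005
```

Emit:
{"name": "send_rows", "arguments": {
  "steps": [
    [0.1,0.4,0.3,0,-0.003,0.02,1],
    [0,0,0,0,0,0.018,1],
    [0,0,0,0,0,0.002,1],
    [0,0,0,0,0,0,1],
    [0,0,0,0.005,0,0,1],
    [0,0,0,0.006,0,0,1],
    [0,0,0,0.006,0,0,1],
    [0,0,0,0.005,0,0,1],
    [0,0,0,0,0,0,1],
    [0,0,0,0,0,0,1]
  ]
}}

```text
time: 12.4
ee_pos: [0.6976, -0.025, 0.1144]
eef_rot: [0.15, 0.989, 0.002, 0.004]
ft_force: [0.9, 0.5, -0.1]
width: 0.0004
```

```bash
python3 -c "
from h import *
goto(.07,0.000,.112)
p,d=camera('scene');cv2.imwrite('pics/s7.png',cv2.resize(p[150:280,170:330],None,fx=4.5,fy=4.5,interpolation=cv2.INTER_CUBIC))"
```

```text
t 12.4 fix pos [0.1445 0.0009 0.1144] rot to go [ 0.24  0.43 -0.02] tool shift now [ 0.0745 -0.0009  0.0018] after turn [ 0.0745 -0.0009  0.0024] F [ 0.9  0.5 -0.1] w 0.0004
```

View pics/s7.png

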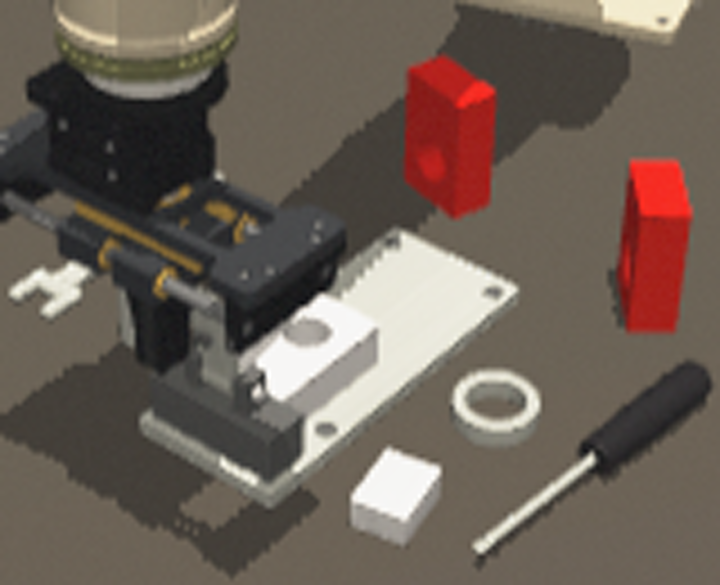

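The closed fingers are behind the arm at crop (160,330), and the gripper body is clear above it. I push back towards the robot.

Emit:
{"name": "send_rows", "arguments": {
  "steps": [
    [0.2,0.4,0,0.007,-0.001,0.001,1],
    [0,0,0,0.006,0,0,1],
    [0,0,0,0.005,0,0,1],
    [0,0,0,0.005,0,0,1],
    [0,0,0,0.005,0,0,1],
    [0,0,0,0.005,0,0,1],
    [0,0,0,0.005,0,0,1],
    [0,0,0,0.005,0,0,1],
    [0,0,0,0.005,0,0,1],
    [0,0,0,0.005,0,0,1]
  ]
}}

```text
time: 13.45
ee_pos: [0.6433, -0.0096, 0.1134]
eef_rot: [0.15, 0.989, -0.0, 0.001]
ft_force: [-0.2, 0.8, 0.2]
width: 0.0007
```

```bash
python3 -c "
from h import *
goto(.075,0.000,.112)"
```

```text
t 13.45 fix pos [ 0.0881 -0.0005  0.1134] rot to go [ 0.01  0.1  -0.05] tool shift now [0.0131 0.0005 0.0014] after turn [0.0131 0.0005 0.0014] F [-0.2  0.8  0.2] w 0.0007
```

Emit:
{"name": "send_rows", "arguments": {
  "steps": [
    [0,0,0,0.005,0,0,1],
    [0,0,0,0.005,0,0,1],
    [0,0,0,0.005,0,0,1],
    [0,0,0,0.003,0,0,1],
    [0,0,0,0,0,0,1],
    [0,0,0,0,0,0,1],
    [0,0,0,0,0,0,1],
    [0,0,0,0,0,0,1],
    [0,0,0,0,0,0,1],
    [0,0,0,0,0,0,1]
  ]
}}

```text
time: 14.45
ee_pos: [0.6238, -0.0034, 0.1131]
eef_rot: [0.15, 0.989, 0.0, 0.0]
ft_force: [0.0, 0.4, 0.2]
width: 0.0
```

```bash
python3 -c "
from h import *
goto(.075,0.000,.112)
p,d=camera('scene');cv2.imwrite('pics/s8.png',cv2.resize(p[150:280,170:330],None,fx=4.5,fy=4.5,interpolation=cv2.INTER_CUBIC))"
```

```text
t 14.45 fix pos [ 0.0676 -0.0003  0.1131] rot to go [ 0.01  0.02 -0.03] tool shift now [-0.0074  0.0003  0.0012] after turn [-0.0074  0.0003  0.0011] F [0.  0.4 0.2] w 0.0
```

View pics/s8.png

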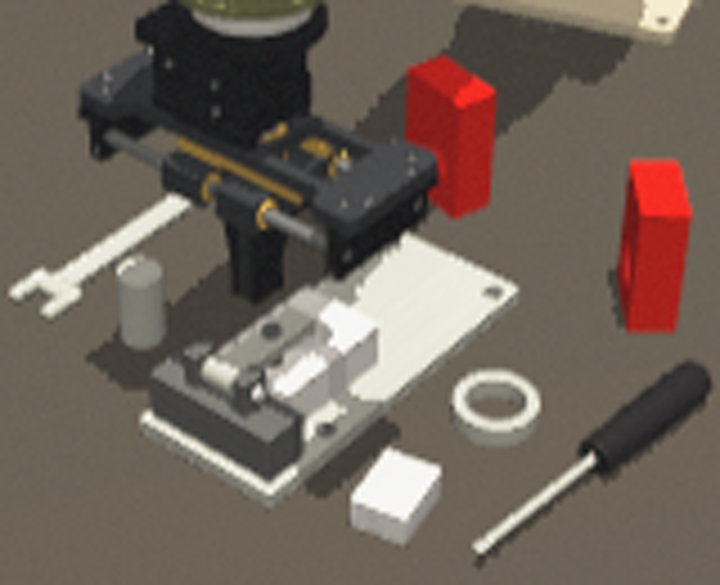

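The arm is down on the block at crop (260,335). I retreat upward and check everything.

Emit:
{"name": "send_rows", "arguments": {
  "steps": [
    [0,0,0,0,0,-0.02,1],
    [0,0,0,0,0,-0.04,1],
    [0,0,0,0,0,-0.04,1],
    [0,0,0,0.04,0,-0.02,1],
    [0,0,0,0.045,0,0,1],
    [0,0,0,0.045,0,0,1],
    [0,0,0,0.03,0,0,1],
    [0,0,0,0,0,0,1],
    [0,0,0,0,0,0,1],
    [0,0,0,0,0,0,1]
  ]
}}

```text
time: 15.5
ee_pos: [0.467, 0.0447, 0.2368]
eef_rot: [0.151, 0.989, -0.0, 0.0]
ft_force: [0.5, -0.7, 0.5]
width: 0.0005
```

```bash
python3 -c "
from h import *
goto(.075,0.000,.112)
n='scene'
p,d=camera(n);cv2.imwrite('pics/s9.png',cv2.resize(p[170:280,180:330],None,fx=5,fy=5,interpolation=cv2.INTER_CUBIC))
F=tofix(cloud(n,d).reshape(-1,3))
q=F[(F[:,2]>.036)&(F[:,2]<.0435)&(F[:,0]>-.025)&(F[:,0]<.081)&(abs(F[:,1])<.05)]
r=cv2.minAreaRect((q[:,:2]*1000).astype(np.float32));print(r,q.min(0),q.max(0))
q=F[(F[:,2]>.052)&(F[:,2]<.08)&(F[:,0]>.02)&(F[:,0]<.088)&(abs(F[:,1])<.02)]
print(len(q),'bar slope,z',np.polyfit(q[:,0],q[:,2],1),q.mean(0))
a=np.load('scene0.npy');P0=cloud(n,a);P1=cloud(n,d)
"
```

```text
t 15.5 fix pos [-0.0964 -0.0009  0.2368] rot to go [ 0.01  0.04 -0.07] tool shift now [-0.1713  0.0011  0.1249] after turn [-0.1714  0.0009  0.1248] F [ 0.5 -0.7  0.5] w 0.0005
((36.70822525024414, 1.2132186889648438), (58.98446273803711, 85.62178039550781), 89.67355346679688) [-0.00614326 -0.02830631  0.03600961] [0.07967403 0.03062713 0.04349554]
132 bar slope,z [0.02557153 0.05914502] [0.06087233 0.00544712 0.06070162]
```

View pics/s9.png

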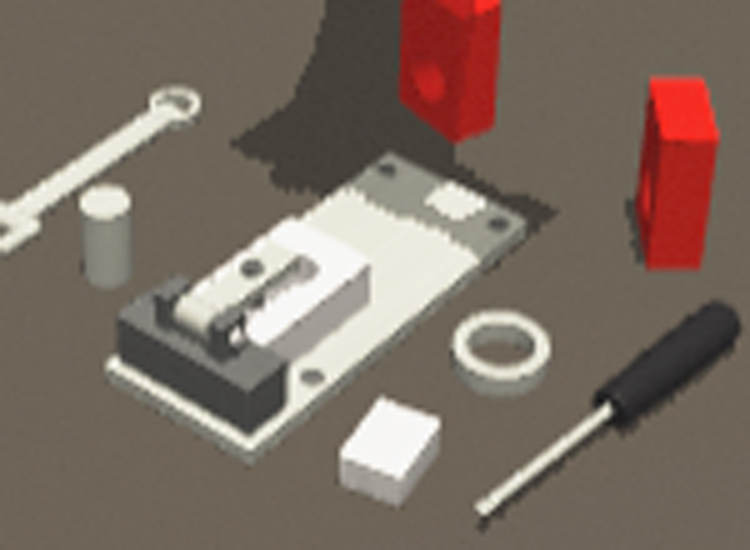

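The bar is level within 0.03 rad with its foot on the block. The block is still flush and square, the bystanders look unmoved, and the robot is clear. I hand the job in.

```bash
python3 -c "
from bench import *
print(close_job())"
```

```text
the job is handed in; nothing more can be done
None
```

I tipped the silver block over towards the stop, slid it along the bed with two spread fingers until it met the stop, then pushed the clamp arm over from behind. It dropped onto the block. I handed the job in at about 15.6 s; the hand-in reports no verdict.

The last checks, from the scene camera's depth image:
- **Block position:** its trailing end is at fixture x ≈ -6 mm, which puts the leading end at about 84 mm, against the stop face at 85 mm. I worked this out from the 90 mm length rather than seeing the gap directly.
- **Block attitude:** it lies flat with the bore up, square to the stop within about 0.6°, and its middle is about 1 mm off the bed's centre line.
- **Clamp arm:** the bar is level to within about 0.03 rad.
- **Surroundings:** in the last close-up the bystanders near the fixture and the red look-alikes looked unmoved. The mallet and oil can were outside that picture, and I did not measure any of them. The robot was clear of everything.

During the final push the tool tilted about 2.5° against roughly 11 N of contact force. I corrected that and repeated the push before moving on. No check failed or disagreed.

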